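# Change the water-filter cartridges under a snap-in cover

### The job

Change the water-filter cartridges: press the housing's release tab in so that the cover pops up, swing the cover by its handle up about its hinge edge (a good 25 degrees) before drawing it out of the frame, and lay it handle up in the middle of the cork mat. Put every spent cartridge from under the cover into the steel tub and stand each new cartridge from the wooden board foot down, upright and fully home in a bore of its own. Leave the tub upright and do not disturb the portafilter, the tamper and the blind disc.

Things in the scene. Friction and masses are not known exactly. Their poses are not given: they have to be found in the camera images.
- housing: steel filter housing fixed on the counter, 200 (x) x 124 (y) x 64 mm high, walls 4 mm. Origin: centre of its underside. Black release tab outside its +x end, dark lip over the cover at its -x end. Inside, a deck 24 mm above the counter has three bores in a row along x; clear width (y) 104 mm. Two ejector pins (x 70, y +-40 mm) stand up to 72 mm high once the cover is off.
- housing_hinge (a point): the line about which the cover pivots: under the lip at the housing's -x end, mid-width, 63 mm above the counter, axis along the housing's y. The lip covers only the last 6 mm of the cover, 3 mm above it, so a cover swung up 0.3 rad or more can be drawn out along its own plane and lifted away.
- tab_face (a point): middle of the outer face (30 mm wide, 22 mm high, 50 mm above the counter) of the black release tab outside the housing's +x end; moves with the tab. Press it level in the housing's -x direction, towards the housing.
- tab (a joint): travel of the release tab in m: 0 at rest, 0.011 fully in; springs back. 2 N starts it, 5.5 N takes it fully in. From about 0.009 on the latch is free and two sprung ejector pins raise the cover's tab end by about 10 mm; the cover stays raised when the tab is let go. Before that the cover is held fast.
- cover_mid (a point): centre of the loose grey plastic cover's plate, 188 (x) x 112 (y) x 4 mm, about 100 g; z points out of its outer face, x from its hinge edge to its latch edge. While fitted its axes agree with the housing's. A leg reaches 16 mm below the plate at the latch edge, so on a flat surface it slopes by about 0.1 rad.
- cover_handle (a point): centre of the rib handle on the cover: 40 mm long (along x), 12 mm thick (y), 24 mm tall, standing on the plate's top; it lies 55 mm from the plate's centre towards the latch edge, 14 mm above the plate's mid-plane
- cover_hinge_edge (a point): middle of the cover's hinge edge (its -x edge), 92 mm from the plate's centre; at housing_hinge while the cover is fitted or being pivoted
- cover_mat: cork mat fixed on the counter, 220 (x) x 150 (y) x 4 mm, empty at the start; origin: centre of its underside
- tub: square steel waste tub, open on top, 140 x 140 x 60 mm high, walls and floor 4 mm, 0.6 kg, loose; origin: centre of its underside
- stock: wooden board fixed on the counter, 220 (x) x 90 (y) x 4 mm, on which the new cartridges stand; origin: centre of its underside
- bore0 (a point): centre of the mouth of bore 0, 24 mm above the counter: 36 mm in diameter, 18 mm deep with a 2 mm chamfer; the bores are 54 mm apart along the housing's x. A cartridge fully home stands upright with 32 mm out of the deck, its centre 31 mm above the counter
- bore1 (a point): centre of the mouth of bore 1, 24 mm above the counter: 36 mm in diameter, 18 mm deep with a 2 mm chamfer; the bores are 54 mm apart along the housing's x. A cartridge fully home stands upright with 32 mm out of the deck, its centre 31 mm above the counter
- bore2 (a point): centre of the mouth of bore 2, 24 mm above the counter: 36 mm in diameter, 18 mm deep with a 2 mm chamfer; the bores are 54 mm apart along the housing's x. A cartridge fully home stands upright with 32 mm out of the deck, its centre 31 mm above the counter
- spent0_mid (a point): spent cartridge, if present: it starts in bore 0 under the cover; white plastic water-filter cartridge, an upright cylinder 32 mm in diameter and 50 mm tall, flat ends, with a heavy 10 mm brass foot, about 120 g; this point is its centre, 25 mm above its underside; z points along its axis away from the foot
- new0_mid (a point): new cartridge, if present: it starts on the wooden board; white plastic water-filter cartridge, an upright cylinder 32 mm in diameter and 50 mm tall, flat ends, with a heavy 10 mm brass foot, about 120 g; this point is its centre, 25 mm above its underside; z points along its axis away from the foot
- spent1_mid (a point): spent cartridge, if present: it starts in bore 1 under the cover; white plastic water-filter cartridge, an upright cylinder 32 mm in diameter and 50 mm tall, flat ends, with a heavy 10 mm brass foot, about 120 g; this point is its centre, 25 mm above its underside; z points along its axis away from the foot
- new1_mid (a point): new cartridge, if present: it starts on the wooden board; white plastic water-filter cartridge, an upright cylinder 32 mm in diameter and 50 mm tall, flat ends, with a heavy 10 mm brass foot, about 120 g; this point is its centre, 25 mm above its underside; z points along its axis away from the foot
- spent2_mid (a point): spent cartridge, if present: it starts in bore 2 under the cover; white plastic water-filter cartridge, an upright cylinder 32 mm in diameter and 50 mm tall, flat ends, with a heavy 10 mm brass foot, about 120 g; this point is its centre, 25 mm above its underside; z points along its axis away from the foot
- new2_mid (a point): new cartridge, if present: it starts on the wooden board; white plastic water-filter cartridge, an upright cylinder 32 mm in diameter and 50 mm tall, flat ends, with a heavy 10 mm brass foot, about 120 g; this point is its centre, 25 mm above its underside; z points along its axis away from the foot
- portafilter: bystander: portafilter lying down, 72 mm steel basket (origin: centre of its underside) with a black handle reaching 190 mm along x
- tamper: bystander: aluminium tamper, 58 mm in diameter, 86 mm tall; origin: centre of its underside
- disc: bystander: steel blind disc, 70 mm in diameter, 15 mm high; origin: centre of its underside
Not all that is in view belongs to the job. Leave any purple or red look-alike of the part that bears new0_mid alone.

How it is judged:
By the outcome, as a careful person would: the job done as asked, in the order asked, and still so for the second after the job is handed in, with the robot touching nothing.
Of spent0, spent1, spent2 only 2 to 3 are there at a start; the rules pass over those that are not, and their reading is None.
Of new0, new1, new2 only 2 to 3 are there at a start; the rules pass over those that are not, and their reading is None.
At some moment in a run one of tub, new0, new1, new2 may be knocked a few centimetres aside while the robot is not near it.
It also fails if it takes over 210 s, if anything falls off the work surface, if the arm or the gripper's body presses on something with over 40 N, if the wrist force passes 120 N, or if a joint passes its speed limit or range.

### The arm

A 7-joint arm with a two-finger parallel gripper is mounted at the origin on the work surface. World frame = base frame: x ahead of the robot, y to its left, z up, the work surface at z = 0. Lengths are in m, angles in rad, forces in N, time in s.
With the tool pointing down it reaches from about 0.4 to 0.9 m from the base axis. Payload 5.5 kg.
Tool frame: the origin (TCP) lies midway between the tips of the shut fingers; the grasp point (between the pads) lies 19 mm behind it (manip.grip_depth is the distance from the TCP to the grasp point, in m); z points along the fingers, y is the line along which they close (so a half turn about z gives the same grasp; the last joint's range is limited). The gripper opens to 92 mm and grips with 3 to 60 N. Pads are 19 mm wide; open, the fingers measure 130 mm over their backs; the gripper's body (75 mm by 190 mm) begins 47 mm behind the grasp point.
Start: joints at [1.608, 0.501, -0.427, 1.55, 0.221, 1.138, -0.21], TCP at [0.146, -0.633, 0.227] pointing down, gripper open.
Joint ranges: [-2.88, 2.88], [-0.31, 2.03], [-1.54, 1.56], [0.2, 2.42], [-1.41, 4.55], [0.19, 2.02], [-2.57, 2.57]. Speed limits (rad/s): [2.57, 2.57, 3.14, 3.14, 3.14, 3.14, 3.14].

### API

Orientations are given as a unit quaternion [x, y, z, w].
In Python, from bench import manip, effector, viewer gives the robot as it stands. Calls block until the motion is done:
- manip.move_pose(position, orientation): joint-space move of the TCP to a pose.
- manip.servo_line(position, ori=None, vel=0.15): straight line of the TCP; ori=None keeps the orientation; vel is the mean speed in m/s.
- manip.movej(angles): joint-space move.
- effector.open_jaws() and effector.close(f_grip=None): open the fingers fully, or close them until they stop; f_grip is the grip in N (None keeps the last).
- manip.sleep(seconds).
- manip.solve_ik(position, orientation): joint angles nearest the present ones, or None.
- viewer.get_image(name): name is "side" or "top"; returns the picture (384x512x3 uint8, red, green, blue); there is no depth.
- viewer.get_calibration(name): a dict with "vfov" (degrees; the focal length in pixels is half the picture's height over the tangent of half this angle, whatever the lens; pixels are square), "cx", "cy" (the principal point, pixels), "dist_coeffs" ([k1, k2, p1, p2, k3] as OpenCV has them; the pictures are not rectified), "eye" and "attitude" of the camera in the world. Camera axes: x right, y down, z forward; pixel columns grow to the right and rows downward; lengths in m; the calibration is good to about 2 mm. A picture is of the moment at which its call begins. get_calibration takes no time and is no camera call.
A pose or a line that the arm cannot do raises manip.PlanningError and nothing moves.
- manip.hand_in(): hands the job in; it is judged then, once.
Readings, each from a call of its own:
- manip.current_clock(): time.
- manip.current_q(): joint angles.
- manip.current_joint_velocities(): joint speeds.
- manip.current_tau(): joint torques, N m.
- manip.current_tool_pos(): TCP position.
- manip.current_tcp_rot(): TCP orientation.
- manip.current_force(): force on the tool from outside, world axes, zero at the start.
- manip.current_wrist_torque(): the same for the moment, N m.
- manip.current_finger_gap(): finger opening in m.
- manip.current_gripper_force(): force on a finger pad.
Only numpy, scipy, OpenCV 4.12 (cv2) and the standard library are available. Lean on these libraries where they do the work, as an engineer would, in place of code of your own. Each camera call takes 0.05 s, during which the arm holds its last target. There are 200 camera calls.

## Working session

There is one attempt and no reset: what is moved stays moved. The work goes in short steps, each a Python script; the robot and the scene stay as the last script left them, time stands still between calls to the robot, and variables do not carry over. Pictures are saved under pics/ and viewed, at most 14 in all, crops included, and the job is handed in when it is done.

```bash
ls; mkdir -p pics; python3 - <<'E'
from bench import manip, effector, viewer
import cv2
for n in("side","top"):
    im=viewer.get_image(n); cv2.imwrite(f"pics/{n}0.png",cv2.resize(im[:,:,::-1],(800,600),interpolation=cv2.INTER_CUBIC))
    print(n,viewer.get_calibration(n))
print(manip.current_tcp_rot(),manip.current_clock())
E
```

```text
pics
side {'vfov': 46.63133242032592, 'cx': 254.23672254523336, 'cy': 189.61571733727018, 'dist_coeffs': array([-0.03058798,  0.        ,  0.        ,  0.        ,  0.        ]), 'eye': array([0.07462168, 0.7464639 , 0.58474638]), 'attitude': array([-0.2809965 ,  0.82009068, -0.47580416,  0.14866955])}
top {'vfov': 54.1996894292758, 'cx': 261.1993105008385, 'cy': 191.91259624554152, 'dist_coeffs': array([-0.07035733,  0.        ,  0.        ,  0.        ,  0.        ]), 'eye': array([0.51307076, 0.06225119, 0.96000644]), 'attitude': array([-0.69917418,  0.71364785, -0.02815866,  0.0327001 ])}
[ 9.93631086e-01  1.12678709e-01 -5.97810644e-05 -8.78026036e-04] 0.1
```

View pics/top0.png

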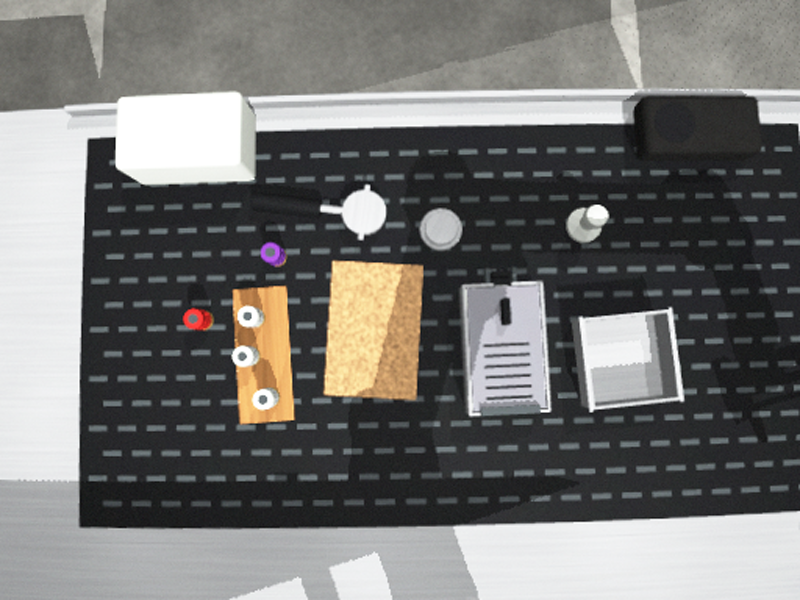

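View pics/side0.png

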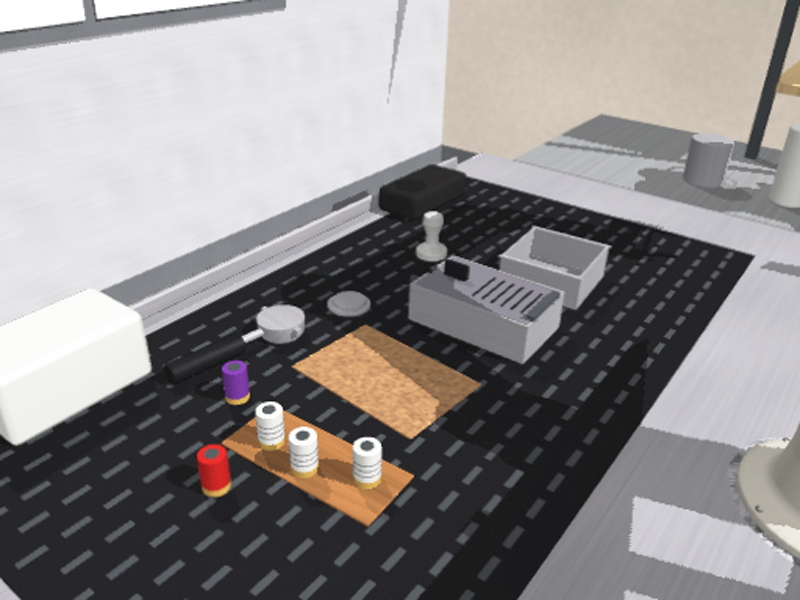

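The top view, with image up = world +x and left = +y, shows:
- the housing at about (506,348), with its tab at (500,275)
- the tub at (630,358) and the mat at (375,330)
- the board at (263,355), with three white cartridges at (250,316), (245,356) and (264,399)

The look-alikes are purple (272,254) and red (198,320). The white ones with brass feet fit the description. I'll confirm in enlarged crops and set up the helpers.

```bash
cat > h.py <<'E'
from bench import manip, effector, viewer
import cv2, numpy as np
from scipy.spatial.transform import Rotation as R
def ray(n,uv):
    c=viewer.get_calibration(n); f=192/np.tan(np.radians(c["vfov"]/2))
    K=np.array([[f,0,c["cx"]],[0,f,c["cy"]],[0,0,1]])
    p=cv2.undistortPoints(np.array(uv,float).reshape(-1,1,2),K,c["dist_coeffs"]).reshape(-1,2)
    d=np.c_[p,np.ones(len(p))]
    return c["eye"],R.from_quat(c["attitude"]).apply(d)
def px(n,uv,z):
    "pixels -> world at height z"
    e,d=ray(n,uv); return e+d*((z-e[2])/d[:,2])[:,None]
def proj(n,P):
    c=viewer.get_calibration(n); f=192/np.tan(np.radians(c["vfov"]/2))
    K=np.array([[f,0,c["cx"]],[0,f,c["cy"]],[0,0,1]]); r=R.from_quat(c["attitude"]).inv()
    return cv2.projectPoints(np.array(P,float).reshape(-1,3),r.as_rotvec()*1.0,-r.apply(c["eye"]),K,c["dist_coeffs"])[0].reshape(-1,2)
def snap(n,name,box=None,s=1.5625,grid=0,marks=()):
    im=viewer.get_image(n)[:,:,::-1].copy(); x0,y0,x1,y1=box or (0,0,512,384)
    o=cv2.resize(im[y0:y1,x0:x1],None,fx=s,fy=s,interpolation=cv2.INTER_CUBIC)
    for m in marks: cv2.drawMarker(o,tuple(int(v) for v in (np.array(m)+.5-[x0,y0])*s),(0,255,0),0,9,1)
    cv2.imwrite(f"pics/{name}.png",o); return im
def down(yaw):
    "tool pointing down, finger-closing line (tool y) at angle yaw from world y"
    return (R.from_euler("z",yaw)*R.from_quat([1,0,0,0])).as_quat()
E
python3 - <<'E'
from h import *
im=snap("top","hous",(285,165,445,275),5)
snap("top","stock",(110,150,280,277),4.7)
E
```

```text
(no output)
```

View pics/hous.png

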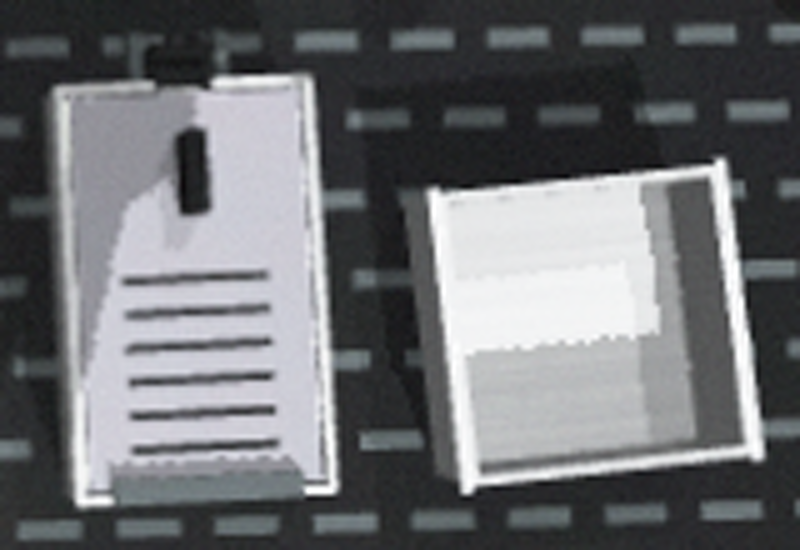

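View pics/stock.png

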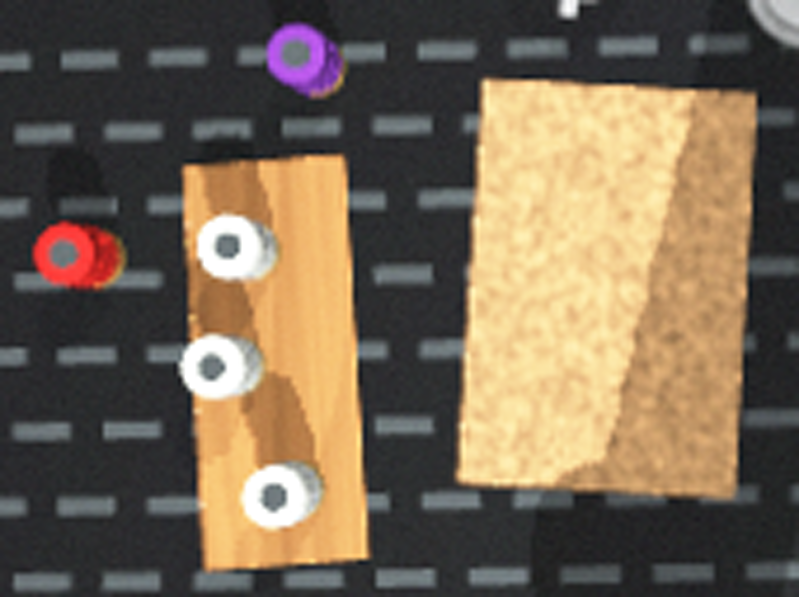

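The crops confirm the three white cartridges, with tops at crop pixels (228,245), (211,367) and (274,496). I've also read the housing, tub and mat corners.

```bash
python3 - <<'E'
from h import *
np.set_printoptions(precision=4,suppress=True)
H=lambda l,o=(285,165),s=5:[(a/s+o[0]-.5,b/s+o[1]-.5) for a,b in l]
S=lambda l:H(l,(110,150),4.7)
h=px("top",H([(52,87),(312,75),(340,493),(78,505)]),.064)
t=px("top",H([(432,190),(722,162),(762,460),(466,490)]),.06)
m=px("top",S([(483,80),(757,93),(736,498),(458,484)]),.004)
b=px("top",S([(183,165),(345,155),(370,560),(205,570)]),.004)
for n,q in zip("htmb",(h,t,m,b)):
    L=[np.linalg.norm(q[i]-q[(i+1)%4]) for i in range(4)]
    d=q[0]+q[1]-q[2]-q[3]
    print(n,q.mean(0),np.array(L),"yaw",np.arctan2(d[1],d[0]))
print(px("top",H([(193,171)]),.089),px("top",H([(180,62)]),.061))
print(px("top",S([(228,245),(211,367),(274,496)]),.054))
E
```

```text
h [ 0.5149 -0.0802  0.064 ] [0.1256 0.1996 0.1246 0.199 ] yaw 0.032331162914117424
t [ 0.493  -0.2742  0.06  ] [0.144  0.1447 0.1456 0.1441] yaw 0.07887356785077848
m [0.5491 0.1253 0.004 ] [0.1505 0.2198 0.15   0.22  ] yaw -0.07239685243273876
b [0.5124 0.3074 0.004 ] [0.09   0.22   0.09   0.2207] yaw 0.05662995438574584
[[ 0.5694 -0.0767  0.089 ]] [[ 0.6241 -0.0767  0.061 ]]
[[0.5728 0.3191 0.054 ]
 [0.5099 0.3279 0.054 ]
 [0.4434 0.2953 0.054 ]]
```

```bash
python3 - <<'E'
from h import *
hc=np.array([.5149,-.0802,0]);Y=.0323;Rz=R.from_euler("z",Y)
effector.close(20)
P=lambda x,z:hc+Rz.apply([x,0.002,z])
manip.move_pose(P(.165,.25),down(Y)); print(manip.current_q())
manip.servo_line(P(.165,.04)); f0=manip.current_force(); print(f0)
x=.150
manip.servo_line(P(x,.04),vel=.05)
while x>.10:
    x-=.0015; manip.servo_line(P(x,.04),vel=.02); f=manip.current_force()-f0
    print(round(x,4),f.round(2),(Rz.inv().apply(manip.current_tool_pos()-hc))[0].round(4))
    if f[0]>7.5: break
snap("side","tab",(240,120,400,260),5)
x+=.03; manip.servo_line(P(x,.04),vel=.08); manip.servo_line(P(.16,.2),vel=.2)
snap("side","pop",(240,120,400,240),5)
print(manip.current_clock())
E
```

```text
[ 0.6056995   0.64941794 -0.84705056  1.42083829  0.49169792  1.29060102
 -1.81546596]
[-0.39870721 -0.21201689  0.62892271]
0.1485 [ 0.69 -0.38 -0.91] 0.1486
0.147 [ 0.23  0.6  -0.21] 0.1469
0.1455 [ 0.79  0.59 -0.63] 0.1454
0.144 [ 0.79  0.13 -0.59] 0.1439
0.1425 [ 0.    0.77 -0.91] 0.1424
0.141 [ 0.65  0.59 -0.5 ] 0.1409
0.1395 [ 0.67  0.49 -0.78] 0.1394
0.138 [ 0.93 -1.22 -0.91] 0.1379
0.1365 [-0.11  0.03 -1.48] 0.1364
0.135 [ 0.19  0.85 -1.25] 0.1349
0.1335 [ 0.23 -0.05 -0.74] 0.1334
0.132 [ 0.47  0.69 -1.15] 0.1319
0.1305 [ 0.18 -0.76 -0.98] 0.1304
0.129 [ 1.97 -0.24 -1.11] 0.1293
0.1275 [ 2.61  0.22 -1.69] 0.128
0.126 [ 3.69  1.51 -1.64] 0.1263
0.1245 [ 4.48 -0.16 -0.82] 0.1247
0.123 [ 3.8   1.   -1.08] 0.123
0.1215 [ 4.79  0.48 -1.01] 0.1216
0.12 [ 6.37  0.36 -1.26] 0.1202
0.1185 [ 5.49  0.88 -1.21] 0.1189
0.117 [ 7.11  1.45 -2.42] 0.1183
0.1155 [12.15  0.36 -5.71] 0.1182
13.7
```

View pics/pop.png

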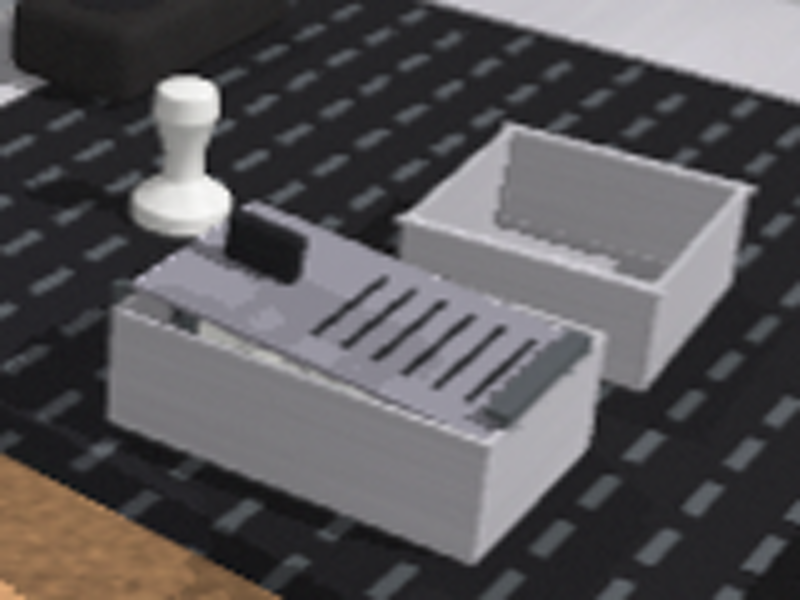

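The cover's tab end has popped up: its left edge is raised at (190,300) in the crop and its hinge end is still under the lip at (540,380). Next I'll grasp the handle and swing the cover.

```bash
python3 - <<'E'
from h import *
hc=np.array([.5149,-.0802,0]);Y=.0323;Rz=R.from_euler("z",Y);hin=hc+Rz.apply([-.092,0,.063])
off=-.25
def pose(th,dx=0,dz=0,h=.0075):
    Rc=Rz*R.from_euler("y",-th)
    # tcp chosen so grasp point stays on handle
    Rt=Rz*R.from_euler("y",-(th+off))
    g=hin+Rc.apply([.147+dx,.001,h+.0185+dz])      # grasp point on handle
    return g+Rt.apply([0,0,-.0185]),(Rt*R.from_quat([1,0,0,0])).as_quat()
effector.open_jaws()
manip.move_pose(*pose(.055,dz=.09)); 
p,q=pose(.055); manip.servo_line(p,q,vel=.08); print("above/at",manip.current_force().round(1))
effector.close(45); print("gap",manip.current_finger_gap(),manip.current_gripper_force())
for th in np.arange(.1,.561,.05):
    p,q=pose(th)
    try: manip.servo_line(p,q,vel=.06)
    except manip.PlanningError as e: print("plan",th,e); break
    print(round(th,2),manip.current_force().round(1),round(manip.current_finger_gap(),4))
im=snap("side","swing",(240,100,400,220),5)
print(manip.current_q().round(2),manip.current_clock())
E
```

```text
above/at [ 0.2 -0.3 -0.1]
gap 0.011573766967845192 44.999404549598694
0.1 [ 0.3 -0.7 -1.6] 0.0119
0.15 [0.5 0.4 0.1] 0.0118
0.2 [-0.1 -0.5 -1.4] 0.0119
0.25 [-0.1 -0.9 -1.2] 0.0118
0.3 [ 0.3  0.2 -1.6] 0.0114
0.35 [ 1.1 -0.4 -1.9] 0.0114
0.4 [ 0.4 -0.7 -0.8] 0.0119
0.45 [ 0.2  0.9 -0.6] 0.0117
0.5 [-1.  -0.1 -1. ] 0.0116
0.55 [-0.4 -0.4 -1.3] 0.0114
[ 0.92  0.38 -0.93  2.13  0.55  0.53 -1.9 ] 20.8917
```

View pics/swing.png

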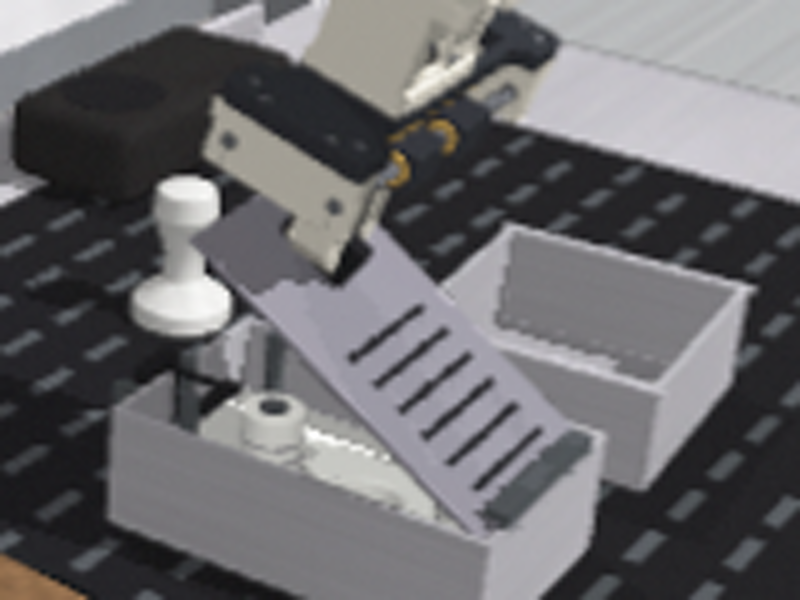

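The cover is up about 31° and pivoting cleanly. At least one spent cartridge shows at (275,425). Next I'll draw the cover out and lay it on the mat.

```bash
python3 - <<'E'
from h import *
hc=np.array([.5149,-.0802,0]);Y=.0323;Rz=R.from_euler("z",Y);hin=hc+Rz.apply([-.092,0,.063])
off=-.25
def pose(Rz,org,th,g):
    Rc=Rz*R.from_euler("y",-th); Rt=Rz*R.from_euler("y",-(th+off))
    return org+Rc.apply(g)+Rt.apply([0,0,-.0185]),(Rt*R.from_quat([1,0,0,0])).as_quat()
for d in(.015,.035): manip.servo_line(*pose(Rz,hin,.55,[.147+d,.001,.026]),vel=.05)
print(manip.current_force().round(1))
p,q=pose(Rz,hin,.55,[.182,.001,.026]); p[2]+=.10; manip.servo_line(p,q,vel=.12)
m=np.array([.5491,.1253,.0154]);Rm=R.from_euler("z",-.0724)
def mp(dz,th=.1): return pose(Rm,m+[0,0,dz],th,[.055,0,.026])
manip.move_pose(*mp(.15)); manip.servo_line(*mp(.02),vel=.12); f0=manip.current_force(); print(f0.round(1))
for dz in np.arange(.012,-.0041,-.002):
    manip.servo_line(*mp(dz),vel=.03); f=manip.current_force()-f0; print(round(dz,4),f.round(1))
    if f[2]>1.5: break
effector.open_jaws()
p,q=mp(.09); manip.servo_line(p,q,vel=.15)
manip.move_pose([.35,.10,.35],down(0))
snap("top","after")
snap("top","hin",(285,155,445,275),5)
print(manip.current_clock())
E
```

```text
[-0.2 -0.7 -1.4]
[-0.1 -0.4 -1.3]
0.012 [-0.4  1.5 -0.3]
0.01 [-0.3  0.5 -0.2]
0.008 [-0.4  1.1  1.2]
0.006 [ 0.8  0.8 -0.1]
0.004 [0.6 0.7 0.2]
0.002 [0.7 0.4 1.7]
30.1
```

View pics/after.png

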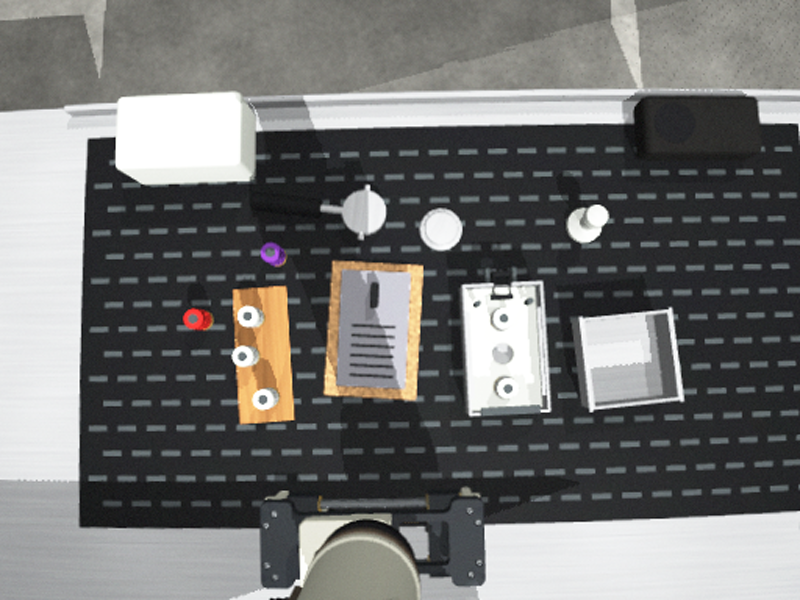

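View pics/hin.png

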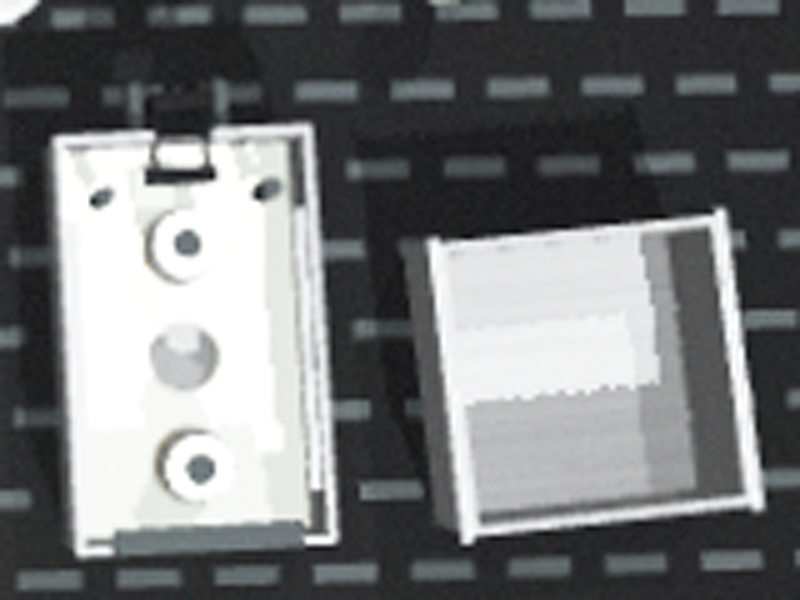

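The cover lies centred on the mat with its handle up. Spent cartridges are in bore 2 at (187,243) and bore 0 at (200,467), and bore 1 is empty. Walls, latch and lip leave little finger room, so I'll check the finger shape.

```bash
python3 - <<'E'
from h import *
p=np.array([.36,.40,.30])
manip.move_pose(p,down(-.885))
u=proj("side",[manip.current_tool_pos()])[0]; print(u)
y=R.from_quat(manip.current_tcp_rot()).apply([0,1,0])
print(proj("side",[p+.046*y,p-.046*y,p+.065*y,p-.065*y,p+[0,0,.019],p+[0,0,.066]]))
x0,y0=int(u[0])-85,int(u[1])-90
snap("side","fing",(max(x0,0),max(y0,0),x0+170,y0+125),4.5,marks=list(proj("side",[p+.046*y,p-.046*y,p+.065*y,p-.065*y,p+[0,0,.066]])))
E
```

```text
[232.69538292 206.36897555]
[[271.16786183 206.35068902]
 [193.86756466 206.4154042 ]
 [286.9842911  206.3336415 ]
 [177.77937513 206.42497882]
 [232.64004369 192.66050239]
 [232.60858335 156.44327205]]
```

View pics/fing.png

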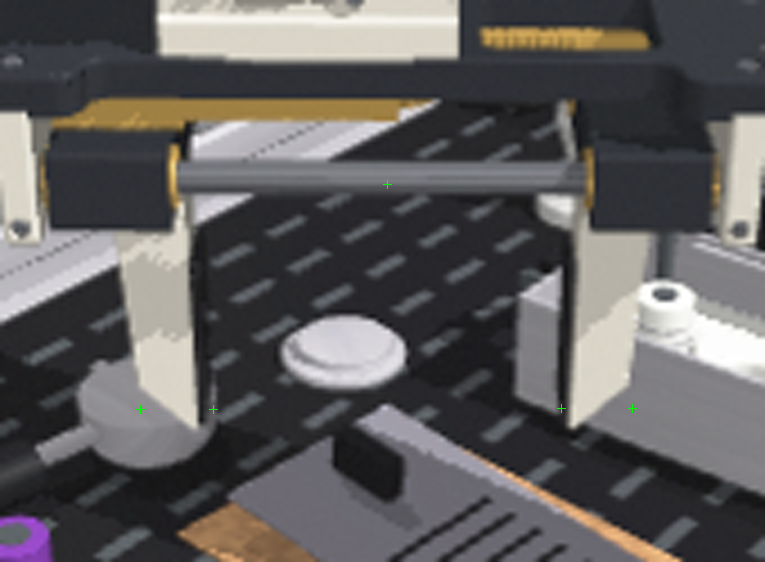

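The fingers are about 13–16 mm thick with bevelled tips, so fully open (130 mm) they don't fit between the walls. Plan: lower the closed fingers over empty bore 1 and open gently inside until the walls stop them. Then slide along x to each cartridge and grip along y. First, bore positions from the crop, then the test.

```bash
python3 - <<'E'
from h import *
hc=np.array([.5149,-.0802,0]);Y=.0323;Rz=R.from_euler("z",Y)
H=lambda l:[(a/5+285-.5,b/5+155-.5) for a,b in l]
loc=lambda p:Rz.inv().apply(p-hc).round(4)
print(loc(px("top",H([(187,243),(200,467)]),.056)),loc(px("top",H([(184,356)]),.024)),loc(px("top",H([(180,185),(145,180),(215,180)]),.06)),loc(px("top",H([(208,525)]),.07)))
P=lambda x,z:hc+Rz.apply([x,.001,z])
effector.close(5)
manip.move_pose(P(0,.16),down(Y)); manip.servo_line(P(0,.10)); f0=manip.current_force()
manip.servo_line(P(0,.042),vel=.08); print((manip.current_force()-f0).round(1))
effector.open_jaws(); print("gap",manip.current_finger_gap(),manip.current_gripper_force(),(manip.current_force()-f0).round(1),manip.current_tool_pos()-P(0,.042))
print(manip.current_clock())
snap("top","in",(285,155,445,275),5)
E
```

```text
[[ 0.0461  0.      0.056 ]
 [-0.0614  0.0007  0.056 ]] [[-0.0084  0.0001  0.024 ]] [[ 0.074   0.0022  0.06  ]
 [ 0.0773  0.0189  0.06  ]
 [ 0.0756 -0.0149  0.06  ]] [[-0.0877  0.0008  0.07  ]]
[-0.7  1.  -1.2]
gap 0.07010061272220605 4.942769033659715 [ 0.7 -2.5 -2.4] [ 2.00996329e-05 -1.03382640e-03  8.47416808e-05]
40.4333
```

Opening inside stalls on the walls at a 70 mm gap and only 5 N, so that works. The bores measure out at housing x = +46, −8 and −62 mm, 54 mm apart as expected. I'll extract the spent cartridges, checking the tub's position by template match.

```bash
cat >> h.py <<'E'
hc=np.array([.5149,-.0802,0]);Y=.0323;Rz=R.from_euler("z",Y)
BX=[-.062,-.008,.046]
HP=lambda x,z:hc+Rz.apply([x,.0,z])
T0=cv2.resize(cv2.imread("pics/top0.png"),(512,384),interpolation=cv2.INTER_AREA)
def shift(box,pad=35,save=None):
    "pixel shift of a thing since the first top picture"
    im=np.ascontiguousarray(viewer.get_image("top")[:,:,::-1]); x0,y0,x1,y1=box
    r=cv2.matchTemplate(im[y0-pad:y1+pad,x0-pad:x1+pad],T0[y0:y1,x0:x1],cv2.TM_CCOEFF_NORMED)
    _,v,_,l=cv2.minMaxLoc(r); return l[0]-pad,l[1]-pad,round(v,2)
TUB=(362,190,442,268)
def out(i,drop):
    manip.servo_line(HP(BX[i],.042),vel=.05)
    print("slide",manip.current_force().round(1),round(manip.current_finger_gap(),4))
    effector.close(30); print("gap",manip.current_finger_gap())
    manip.servo_line(HP(BX[i],.060),vel=.05); manip.servo_line(HP(BX[i],.16),vel=.2)
    print("held",manip.current_finger_gap(),manip.current_force().round(1))
    d=np.array(drop); manip.servo_line([*d,.16],vel=.25); manip.servo_line([*d,.068],vel=.12)
    effector.open_jaws(); manip.servo_line([*d,.16],vel=.25)
E
python3 - <<'E'
from h import *
print(shift(TUB))
out(0,(.460,-.277))
effector.close(5); manip.servo_line(HP(-.008,.16),vel=.25); print(shift(TUB))
manip.servo_line(HP(-.008,.042),vel=.12); effector.open_jaws(); print(manip.current_finger_gap())
out(2,(.530,-.271))
manip.move_pose([.35,.10,.35],down(0)); print(shift(TUB),manip.current_clock())
for b in ((140,191,178,215),(133,216,172,240),(145,242,185,268)): print(shift(b,20))
snap("top","mid")
E
```

```text
(0, 0, 0.59)
slide [ 6.3 -1.3  1.8] 0.0704
gap 0.07093909357342358
held 0.000206353425044169 [ 0.3  0.  -1.1]
(-2, -12, 0.44)
0.07016346665441596
slide [-5.6 -1.2  0.4] 0.0697
gap 0.07048840980863301
held 0.0003269667138090569 [-0.1 -0.9 -0.4]
(0, 0, 1.0) 59.925
(0, 0, 1.0)
(0, 0, 1.0)
(0, 0, 1.0)
```

View pics/mid.png

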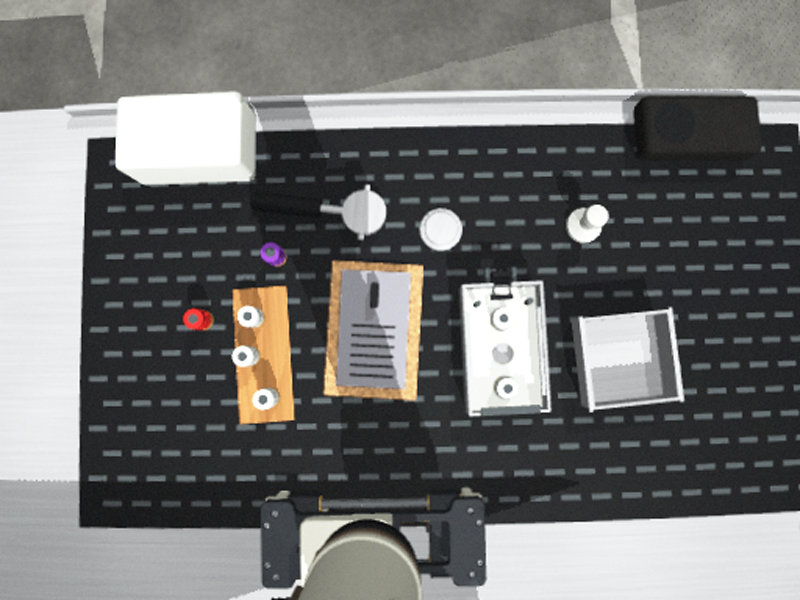

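Nothing moved: `close()` returned before the jaws left the wall stall. I'll add a wait after closing and stop if nothing is gripped.

```bash
python3 - <<'E'
s=open('h.py').read()
s=s.replace('effector.close(30); print("gap",manip.current_finger_gap())','effector.close(30); manip.sleep(.4); effector.close(30); manip.sleep(.2); print("gap",manip.current_finger_gap()); assert .028<manip.current_finger_gap()<.035')
open('h.py','w').write(s)
E
python3 - <<'E'
from h import *
effector.close(5); manip.move_pose(HP(-.008,.16),down(Y)); manip.servo_line(HP(-.008,.042),vel=.12); effector.open_jaws(); print(manip.current_finger_gap())
out(0,(.460,-.277))
effector.close(5); manip.servo_line(HP(-.008,.16),vel=.25)
manip.servo_line(HP(-.008,.042),vel=.12); effector.open_jaws(); print(manip.current_finger_gap())
out(2,(.530,-.271))
manip.move_pose([.35,.10,.35],down(0)); print(manip.current_clock())
for b in ((140,191,178,215),(133,216,172,240),(145,242,185,268)): print(shift(b,20))
snap("top","mid2",(130,120,450,280),2.5)
E
```

```text
0.07043995013527392
slide [5.9 2.  1.9] 0.0706
gap 0.031085253996959515
held 0.03074471778428507 [-0.   0.  -1.7]
0.06999085852386568
slide [-7.  -0.8 -0.8] 0.07
gap 0.031083345597348187
held 0.03100142257156784 [-0.8 -0.5 -2.2]
85.225
(0, 0, 1.0)
(0, 0, 1.0)
(0, 0, 1.0)
```

View pics/mid2.png

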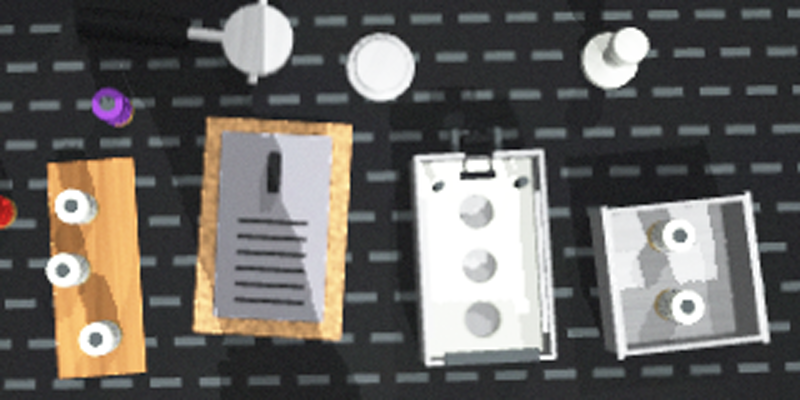

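Both spent cartridges stand in the tub, at (680,235) and (687,306) in the crop. All bores are empty and the three new ones are unmoved. I'll take the lower, middle and then upper new cartridge, turning the grip on the last to clear the red look-alike.

```bash
cat >> h.py <<'E'
N=[(.5728,.3191,.6),(.5099,.3279,Y),(.4434,.2953,Y)]
NB=[(140,191,178,215),(133,216,172,240),(145,242,185,268)]
def put(k,i):
    x,y,yaw=N[k]
    effector.open_jaws(); manip.move_pose([x,y,.14],down(yaw)); f0=manip.current_force()
    manip.servo_line([x,y,.036],vel=.12); print("f",(manip.current_force()-f0).round(1))
    effector.close(30); manip.sleep(.2); g=manip.current_finger_gap(); print("gap",g); assert .028<g<.035
    manip.servo_line([x,y,.16],vel=.2)
    manip.move_pose(HP(BX[i],.16),down(Y)); manip.servo_line(HP(BX[i],.075),vel=.15); f0=manip.current_force()
    for z in np.arange(.070,.0375,-.004):
        manip.servo_line(HP(BX[i],z),vel=.05); f=manip.current_force()-f0
        if f[2]>6 or np.hypot(f[0],f[1])>8: print("contact",z,f.round(1)); 
        if f[2]>12: return False
    print("down",f.round(1))
    effector.close(5); effector.open_jaws(); manip.sleep(.3); print("open",manip.current_finger_gap())
    manip.servo_line(HP(BX[i],.09),vel=.1); manip.servo_line(HP(BX[i],.16),vel=.25); return True
E
python3 - <<'E'
from h import *
print(put(2,2)); print([shift(b,20) for b in NB[:2]],manip.current_clock())
manip.sleep(.1); snap("top","n1",(130,120,450,280),2.5)
E
```

```text
f [ 1.4  1.1 -0. ]
gap 0.031312567588987705
down [-0.3 -0.1  0.4]
open 0.06972349563616959
True
[(0, 0, 1.0), (0, 0, 0.98)] 96.5833
```

View pics/n1.png

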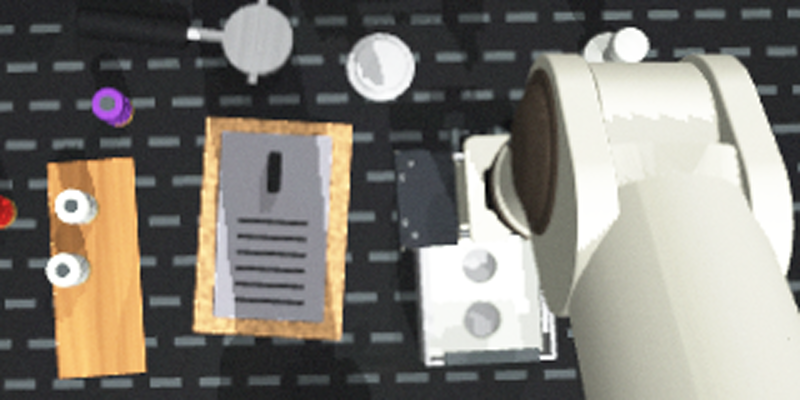

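The arm hides bore 2, but the release was clean and the two remaining new cartridges are unmoved. I'll continue.

```bash
python3 - <<'E'
from h import *
print(put(1,0)); s=shift(NB[0],20); print(s,manip.current_clock())
assert s[:2]==(0,0) and s[2]>.8
print(put(0,1)); 
manip.move_pose([.35,.10,.35],down(0)); print(manip.current_clock(),shift(TUB))
snap("top","fin",(130,120,450,280),2.5)
a=viewer.get_image("side")[:,:,::-1]; cv2.imwrite("pics/finside.png",cv2.resize(a[120:260,240:400],None,fx=4,fy=4,interpolation=cv2.INTER_CUBIC))
E
```

```text
f [-0.8  1.1  0.8]
gap 0.03136149264343115
down [ 0.2  0.2 -2. ]
open 0.06983987669306725
True
(0, 0, 0.97) 108.2833
f [ 0.9  0.1 -0.1]
gap 0.031444679511335394
down [ 0.6 -0.9 -0.1]
open 0.06947769854830153
True
120.9417 (0, 0, 0.96)
```

View pics/fin.png

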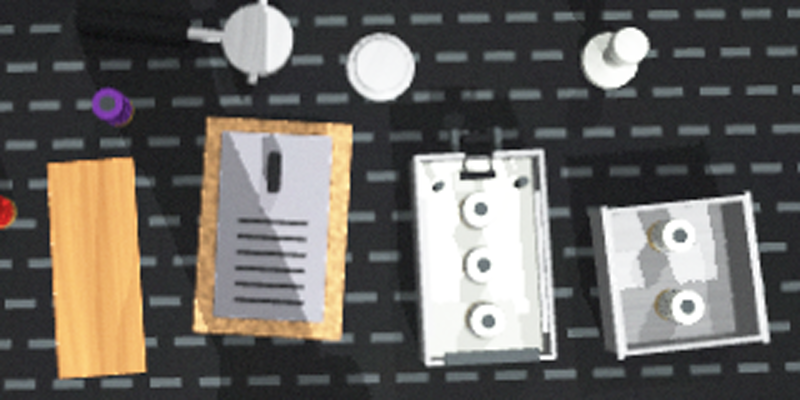

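View pics/finside.png

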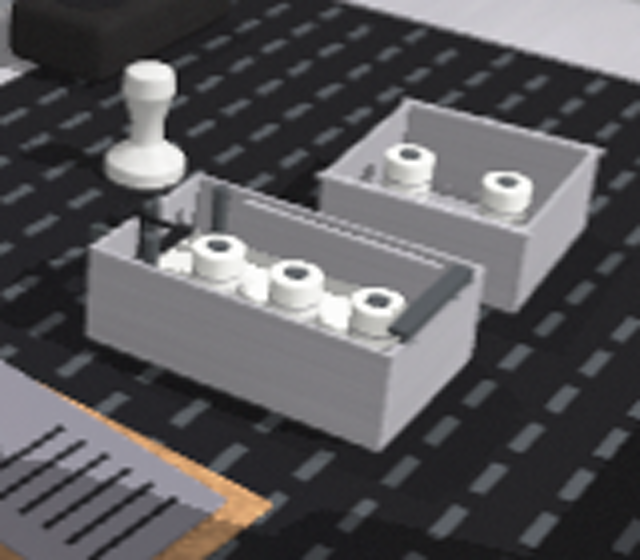

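The side view shows three new cartridges at equal height in their bores at (218,255), (296,285) and (378,308). The two spent ones stand in the upright tub. The cover is centred on the mat and the bystanders are untouched.

```bash
python3 -c "
from bench import manip
print(manip.hand_in())"
```

```text
the job is handed in; nothing more can be done
None
```

The job is handed in at about 121 s: the cover lies handle up on the mat, both spent cartridges are in the upright tub, and all three new ones look fully home in the final pictures; no verdict came back.

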